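# Rebuild a wax filter stack and hold its retaining ring spread over the groove

### The arm

A 6-joint arm with a two-finger parallel gripper is mounted at the origin on the work surface. World frame = base frame: x ahead of the robot, y to its left, z up, the work surface at z = 0. Lengths are in mm, angles in rad, forces in N, time in s.
With the tool pointing down it reaches from about 350 to 725 mm from the base axis. Payload 6 kg.
Tool frame: the origin (TCP) lies midway between the tips of the shut fingers; the grasp point (between the pads) lies 19 mm behind it; z points along the fingers, y is the line along which they close (so a half turn about z gives the same grasp; the last joint's range is limited). The gripper opens to 85 mm and grips with 20 to 120 N. Pads are 22 mm wide; open, the fingers measure 114 mm over their backs; the gripper's body (76 mm by 85 mm) begins 54 mm behind the grasp point. The pads swing forward as they close: fully open they stand 13 mm farther back than shut.
Start: joints at [1.486, 0.04, 0.085, 0, -1.615, -0.334], TCP at [243.971, 548.135, 231.261] pointing down, gripper open.
Joint ranges: [-2.56, 2.56], [-1.29, 2.01], [-1.08, 1.49], [-3.29, 1.98], [-2.81, -0.18], [-2.99, 2.99]. Speed limits (rad/s): [2.57, 2.57, 3.01, 3.14, 3.14, 3.14].

### API

Orientations are given as a rotation vector (axis times angle).
In Python, from plant import sensors, get_image, camera_model, manip gives the robot as it stands.
- The arm moves only by the shell command python3 -m crank 'ROWS' [FORCE]. ROWS is text: rows parted by semicolons, each of 5 numbers parted by spaces: the finger opening in m, from 0 to 0.0854, then the shift along the tool's x, y, z in m, then the turn about the tool's z in degrees. A call has 1 to 8 rows; each row shifts and turns the commanded pose from where the row before left it, along the tool's axes as they then stand; what a row does not reach is not made up. A row lasts 1/10 s, in which the tool goes at most 50 mm and 8.59 degrees, less where a joint would pass 70% of its speed; a pose out of reach is approached as far as the arm can. A call with a gripper value outside its range is refused whole. The fingers move at their own pace and stop on an object; FORCE is the grip in N (left out, the last holds). Time passes only in rows, so rows that do not move let the fingers close. It gives the time, the measured TCP pose, the force, the opening and the grip force at its end, in the units of the state.
- sensors.get_state(): the state, without advancing time (a new reading comes with each control period).
- get_image(name): name is "scene" or "top" or "wrist"; returns the picture (400x640x3 uint8, red, green, blue); there is no depth.
- camera_model(name): a dict with "mtx" (3x3 intrinsics, pixels), "distortion" ([k1, k2, p1, p2, k3] as OpenCV has them; the pictures are not rectified), "origin" and "orientation" of the camera in the world; the wrist camera has in their place "T_tool_cam" (4x4, takes a point from camera to tool coordinates, whose origin is the TCP and whose axes are the flange's). Camera axes: x right, y down, z forward; pixel columns grow to the right and rows downward; lengths in mm; the calibration is good to about 2 mm. A picture is of the moment at which its call begins: read the wrist's pose just before it. camera_model takes no time and is no camera call.
- manip.finish_job(): hands the job in; it is judged then, once.
The state is a dict: "time_s": time; "joint_positions": joint angles; "qd": joint speeds; "effort": joint torques, N m; "position": TCP position; "orientation": TCP orientation; "force": force on the tool from outside, world axes, zero at the start; "wrist_torque": the same for the moment, N m; "opening": opening from 0.0 (shut) to 1.0 (fully open); "gripper_force": force on a finger pad.
Only numpy, scipy, OpenCV 4.12 (cv2) and the standard library are available. Lean on these libraries where they do the work, as an engineer would, in place of code of your own. Each camera call takes 0.05 s, during which the arm holds its last target. There are 200 camera calls.

### The job

Rebuild the wax filter: lay the orange separator flat over the axle stub onto the lower brass plate, then stack the loose brass plate on it. Then take the retaining-ring pliers from their stand, squeeze the handles fully so that the copper ring on their tips is spread, and lower the ring over the axle, without forcing it, until it is level with the black groove, clear of the plate. Finish while still holding the pliers upright and squeezed there; do not let go, and leave the other things on the table where they are.

Things in the scene. Friction and masses are not known exactly. Their poses are not given: they have to be found in the camera images.
- seat (a point): Centre of the top face of the wax filter's fixed lower brass plate (56 mm across), 40 mm above the table, on the axis of the upright axle stub. z is up. The separator (6 mm) and then the loose plate (8 mm) are threaded over the axle onto it; the stack's top is then 54 mm above the table.
- groove (a point): Point on the axle's axis at mid-height of its black groove, 62 mm above the table and 22 mm above seat; the groove is 8 mm high (58 to 66 mm). The ring must end with its mid-plane here; its underside is then 6 mm above the stacked plate.
- separator_mid (a point): Centre (half-way up, in the middle of the hole) of the loose orange separator: a flat ring 60 mm across, 6 mm thick, with a 30 mm hole, 30 g. It lies flat on a fixed wooden puck (44 mm across, 25 mm high) left of the filter, so it can be gripped across its diameter from above. z is its axis.
- plate_mid (a point): Centre (half-way up, in the middle of the hole) of the loose brass filter plate: a flat ring 60 mm across, 8 mm thick, with a 30 mm hole and dark dots, 110 g. It lies flat on another such puck left of the filter; it and the separator may have changed places. z is its axis.
- stand: Wooden stand of the pliers on a white foot, fixed, 110 x 110 mm, right of the filter. Origin: centre of its underside, z up. Two rails (66 mm over all in its y, 50 mm in its x) whose tops are 75 mm above the table, with 5 mm lips, carry the pliers' stop plate; the pliers lift straight up out of it.
- grip (a point): Grip point of the pliers, midway between the two upright blue handles. z up, y from right to left handle (squeeze along y), x across. Handles: 14 mm wide in x, from 36 mm below to 26 mm above this point; over the outsides 60 mm here at rest, 48 mm squeezed, when the outer faces are parallel. The pliers weigh about 0.2 kg.
- ring (a point): Centre, mid-thickness, of the copper retaining ring, which stays on the pliers' tips: at (-17, 0, -118) mm from grip in grip's axes, gap towards +x. 4 mm thick, level. Fully spread it is 28 mm inside, 36 mm outside, so 2 mm clear of the axle all round; at rest it is too narrow to pass the axle.
- left (a joint): Angle of the pliers' left lever, rad; the right one and the ring halves follow it. 0 at rest, 0.1 squeezed to the stop (ring fully spread). A spring opens it: about 5 N at each handle at rest, 10 N at the stop; a grip of 20 to 40 N holds it at the stop. Let go, the ring closes.
- candle_pink: Bystander: pink candle in a glass, 75 mm across, 79 mm tall, wick up to 105 mm. Origin: centre of its underside.
- candle_red: Bystander: red candle, same size. Origin: centre of its underside.
- oil_bottle: Bystander: amber bottle, 52 mm across, 130 mm tall. Origin: centre of its underside.
- tin: Bystander: aluminium tin, 80 mm across, 45 mm tall. Origin: centre of its underside.
- wick_spool: Bystander: wooden spool, 60 mm across, 43 mm tall. Origin: centre of its underside.
- spatula: Bystander: spatula lying flat. Origin: underside, x along its length.
- filter: The whole wax filter, fixed to the table: dark steel flange (110 mm across, 12 mm high), 50 mm pedestal, lower brass plate, and an upright steel axle stub 24 mm in diameter that ends 78 mm above the table, its last 5 mm tapered to 17 mm. Origin: centre of the flange's underside, 40 mm below seat.
- plate: The loose brass plate's underside centre, 4 mm below plate_mid.
- pliers: Dark steel stop plate of the pliers (30 x 58 mm in x, y, 8 mm thick), lying on the stand's rails; the pliers stand upright, handles up. Origin: centre of its underside, 66 mm below grip, same axes.
Not all that is in view belongs to the job. Leave any green look-alike of the part that bears separator_mid alone.

How it is judged (in metres and radians):
On the way, in this order (a step that is already met when the one before it is completed fails the run):
1. the separator lies flat on the lower plate, the brass plate not yet on it (horizontal distance between separator_mid and seat below 0.005 m and z of separator_mid in the frame of seat between 0.001 and 0.005 m and angle between separator_mid's own z axis and vertical below 0.1 rad and not (horizontal distance between plate_mid and seat below 0.005 m and z of plate_mid in the frame of seat between 0.008 and 0.0125 m and angle between plate_mid's own z axis and vertical below 0.1 rad)), for 0.2 s.
2. the loose brass plate lies flat on the separator (horizontal distance between each of separator_mid, plate_mid and seat below 0.005 m and z of separator_mid in the frame of seat between 0.001 and 0.005 m and angle between each of separator_mid, plate_mid's own z axis and vertical below 0.1 rad and z of plate_mid in the frame of seat between 0.008 and 0.0125 m), for 0.2 s.
At the end, for the whole second after the job is handed in: Separator, then plate, flat on the seat (within 5 mm of the axis, 2 mm in height); ring centre within 4 mm of the axis and 3.5 mm of mid-groove; pliers upright (0.1 rad), still, spread above 0.08 rad, gripped over 3 N; under 0.3 N on the plate, 8 N on the filter (all of step 2 and horizontal distance between ring and groove below 0.004 m and z of ring in the frame of groove between -0.0035 and 0.0035 m and angle between ring's own z axis and vertical below 0.1 rad and value of joint left above 0.08 rad and contact force between the fingers and pliers above 3 N and contact force between pliers and plate below 0.3 N and contact force between pliers and filter below 8 N and linear speed of pliers below 0.02 m/s); the arm keeps its last pose, push and grip.
It fails at once if a bystander is moved by more than 30 mm (distance of any of candle_pink, candle_red, oil_bottle, tin, wick_spool, spatula from where it was at the start of the episode above 0.03 m).
It fails at once if the ring is forced against the filter or plate (over 50 N) (contact force between pliers and filter above 50 N or contact force between pliers and plate above 50 N).
It also fails if it takes over 58 s, if anything falls off the work surface, if the arm or the gripper's body presses on something with over 40 N, if the wrist force passes 120 N, or if a joint passes its speed limit or range.

## Working session

There is one attempt and no reset: what is moved stays moved. The work goes in short steps, Python scripts to look and compute and a shell command to move; the robot and the scene stay as the last step left them, time stands still between calls to the robot, and variables do not carry over. Pictures are saved under pics/ and viewed, at most 10 in all, crops included, and the job is handed in when it is done.

```bash
ls; mkdir -p pics; python3 - <<'E'
from plant import sensors,get_image,camera_model,manip
import cv2,numpy as np
s=sensors.get_state();print(s)
for n in ["top","scene"]:
    im=get_image(n);cv2.imwrite(f"pics/{n}0.png",im[:,:,::-1]);print(camera_model(n))
print(camera_model("wrist"))
E
```

```text
pics
{'time_s': 0.0, 'joint_positions': array([ 1.48570333e+00,  4.08213203e-02,  8.38276698e-02, -4.71245456e-04,
       -1.61551370e+00, -3.33653221e-01]), 'qd': array([ 0.00010304, -0.00195218, -0.00052302,  0.00060967,  0.00053002,
        0.0004494 ]), 'effort': array([-1.07584336e-03, -3.68215764e+01,  3.47418308e+01,  6.93250939e+00,
       -5.43081667e-03,  2.05411922e-06]), 'position': array([243.78360917, 547.88378324, 230.2812774 ]), 'orientation': array([ 3.07127357e+00, -6.52573040e-01, -4.00427150e-04]), 'force': array([0.27037407, 0.10942483, 0.09617776]), 'wrist_torque': array([-0.04720792,  0.03853117, -0.01810202]), 'gripper_force': 0.0, 'opening': 0.9998970918290103}
{'mtx': array([[485.28165616,   0.        , 316.94059827],
       [  0.        , 485.28165616, 196.56925202],
       [  0.        ,   0.        ,   1.        ]]), 'distortion': array([-0.10461798,  0.        ,  0.        ,  0.        ,  0.        ]), 'origin': array([ 292.83311465,   18.87304722, 1549.55283429]), 'orientation': array([-2.1240095 ,  2.15894632, -0.17875555])}
{'mtx': array([[438.1331228
[... 247 characters left out ...]
34,  573.25308785, 1173.9536971 ]), 'orientation': array([-1.064319  , -2.52613843,  0.86193437])}
{'mtx': array([[281.73957559,   0.        , 319.43627133],
       [  0.        , 281.73957559, 202.0683146 ],
       [  0.        ,   0.        ,   1.        ]]), 'distortion': array([0.00050389, 0.        , 0.        , 0.        , 0.        ]), 'T_tool_cam': array([[ 2.50600112e-04, -9.62889906e-01, -2.69894360e-01,
         6.89598377e+01],
       [ 9.99999967e-01,  2.54476566e-04,  2.06272821e-05,
        -4.45686086e-01],
       [ 4.88199879e-05, -2.69894356e-01,  9.62889939e-01,
        -1.41657783e+02],
       [ 0.00000000e+00,  0.00000000e+00,  0.00000000e+00,
         1.00000000e+00]])}
```

View pics/top0.png

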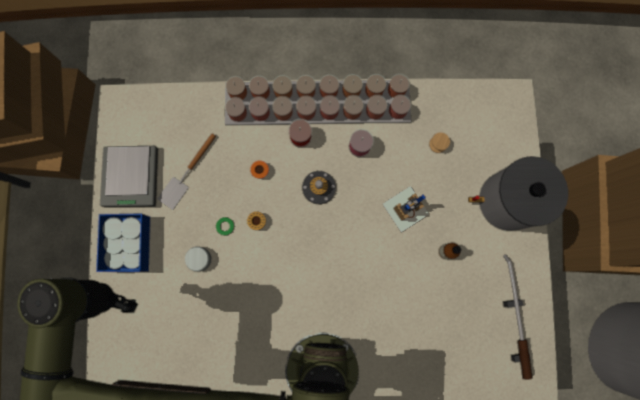

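View pics/scene0.png

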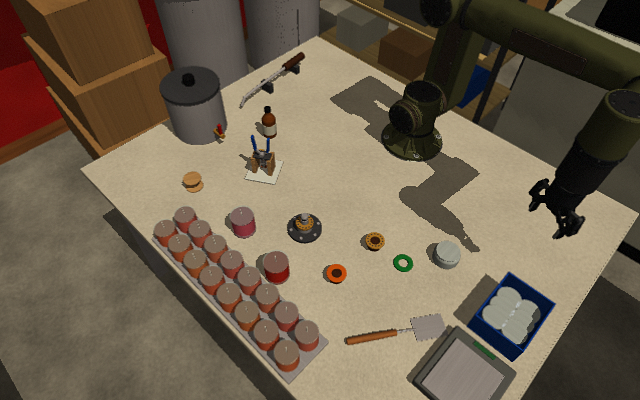

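The top view shows an orange ring on a puck at (260,170), a brass plate at (257,221), a green ring lying at (226,226), the filter at (319,186) and the stand with pliers at (405,208). Candidates for the separator are orange (260,170) and green (226,226). The orange one fits, since it is orange and sits on a puck. I'll confirm this in a crop.

```bash
cat > h.py <<'E'
import cv2,numpy as np
from scipy.spatial.transform import Rotation as R
from plant import sensors,get_image,camera_model,manip
def cam(n,s=None):
    c=camera_model(n)
    if n=="wrist":
        T=np.eye(4);T[:3,:3]=R.from_rotvec(s["orientation"]).as_matrix();T[:3,3]=s["position"]
        T=T@c["T_tool_cam"]
    else:
        T=np.eye(4);T[:3,:3]=R.from_rotvec(c["orientation"]).as_matrix();T[:3,3]=c["origin"]
    return c["mtx"],c["distortion"],T
def back(C,uv,z):
    K,d,T=C
    p=cv2.undistortPoints(np.array(uv,float).reshape(-1,1,2),K,d)[:,0]
    r=np.c_[p,np.ones(len(p))]@T[:3,:3].T
    return T[:3,3]+r*((z-T[2,3])/r[:,2])[:,None]
def proj(C,P):
    K,d,T=C
    Q=(np.array(P,float).reshape(-1,3)-T[:3,3])@T[:3,:3]
    return cv2.projectPoints(Q,np.zeros(3),np.zeros(3),K,d)[0][:,0]
def shift(s,xyz,ang=None):
    """tool-frame shift to move TCP to world xyz; ang: desired world yaw deg of tool y (mod 180), turn needed first"""
    M=R.from_rotvec(s["orientation"]).as_matrix()
    out=M.T@(np.array(xyz)-s["position"])
    t=None
    if ang is not None:
        cur=np.degrees(np.arctan2(M[1,1],M[0,1]))
        t=-((ang-cur+90)%180-90)
    return np.round(out,1),t
E
python3 - <<'E'
from h import *
C=cam("top")
for n,uv,z in [("sep",(260,170),31),("plate",(257,221),33),("axle",(320,183),78),("filter",(319.5,187),12),("stand",(405,208),10),("green",(226,226),6)]:
    print(n,back(C,[uv],z)[0].round(1))
im=cv2.imread("pics/top0.png")
a=cv2.resize(im[140:250,205:345],None,fx=5.7,fy=5.4,interpolation=cv2.INTER_CUBIC)[:, :800]
cv2.imwrite("pics/crop0.png",a[:594])
E
```

```text
sep [626.1 186.8  31. ]
plate [461.9 195.8  33. ]
axle [571.7  -3.7  78. ]
filter [571.2  -2.9  12. ]
stand [ 498.7 -276.7   10. ]
green [450.3 298.4   6. ]
```

View pics/crop0.png

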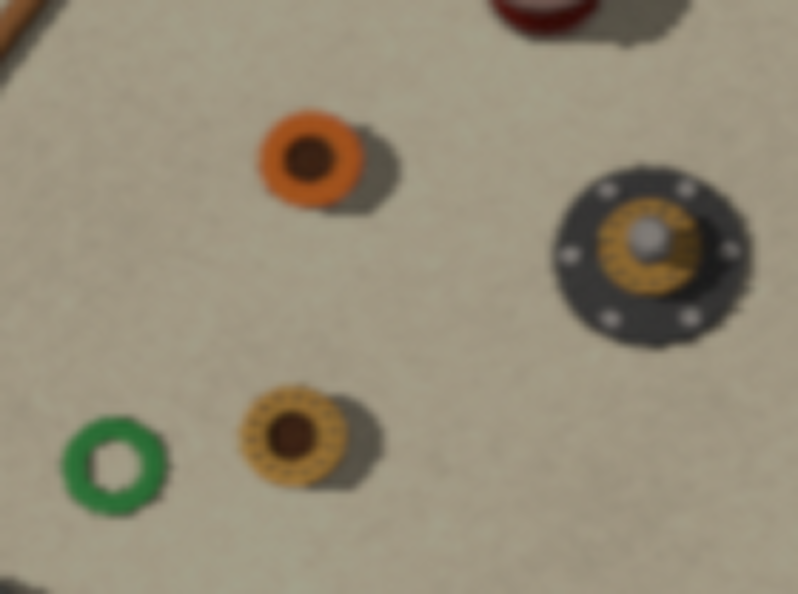

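Confirmed: the orange ring on its puck is the separator, and the green ring lying on the table is the look-alike. Next I'll work out the approach.

```bash
python3 - <<'E'
from h import *
s=sensors.get_state()
M=R.from_rotvec(s["orientation"]).as_matrix();print(M.round(3))
print(shift(s,[626,187,190]))
E
```

```text
[[ 0.914 -0.407 -0.001]
 [-0.407 -0.914 -0.002]
 [ 0.     0.002 -1.   ]]
(array([495.9, 174.3,  40.7]), None)
```

```bash
python3 -m crank '0.0854 0.042 0.0148 0.003 0;0.0854 0.042 0.0148 0.003 0;0.0854 0.042 0.0148 0.003 0;0.0854 0.042 0.0148 0.003 0;0.0854 0.042 0.0148 0.003 0;0.0854 0.042 0.0148 0.003 0;0.0854 0.042 0.0148 0.003 0;0.0854 0.042 0.0148 0.003 0' 30; python3 -m crank '0.0854 0.042 0.014 0.004 0;0.0854 0.042 0.014 0.004 0;0.0854 0.042 0.014 0.004 0;0.0854 0.034 0.014 0.004 0;0.0854 0 0 0 0;0.0854 0 0 0 0'
cat > look.py <<'E'
from h import *
import sys
s=sensors.get_state();im=get_image("wrist")[:,:,::-1].copy();C=cam("wrist",s)
cv2.imwrite(sys.argv[1],im);np.save("s.npy",s,allow_pickle=True)
hsv=cv2.cvtColor(im,cv2.COLOR_BGR2HSV)
print(s["time_s"],s["position"].round(1))
E
python3 look.py pics/w1.png
```

```text
time_s: 0.9
position: [503.7, 301.8, 206.8]
orientation: [3.073, -0.653, -0.001]
force: [0.2, 0.8, -0.2]
opening: 0.998
gripper_force: 0.0
time_s: 1.5
position: [626.3, 186.3, 190.1]
orientation: [3.071, -0.656, -0.002]
force: [-0.5, 0.1, 0.1]
opening: 1.001
gripper_force: 0.0
1.5 [626.3 186.3 190.1]
```

View pics/w1.png

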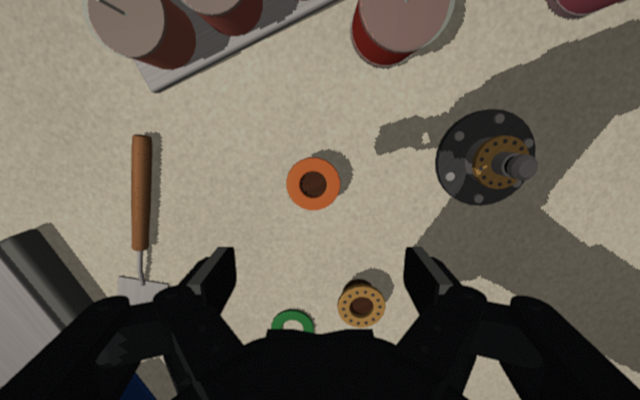

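The wrist view shows the separator at (314,184), the loose plate at (361,305), the filter flange around (487,157) and the axle top around (523,167). One measurement covers all of them.

```bash
cat > seg.py <<'E'
from h import *
def blob(im,lo,hi,near):
    m=cv2.inRange(cv2.cvtColor(im,cv2.COLOR_BGR2HSV),lo,hi)
    m=cv2.morphologyEx(m,cv2.MORPH_CLOSE,np.ones((3,3)))
    cs,_=cv2.findContours(m,cv2.RETR_EXTERNAL,cv2.CHAIN_APPROX_NONE)
    cs=[c for c in cs if len(c)>30]
    c=min(cs,key=lambda c:np.hypot(*(c[:,0].mean(0)-near)))
    return cv2.convexHull(c)[:,0].astype(float)
def circ(C,pts,z):
    P=back(C,pts,z)[:,:2]
    A=np.c_[2*P,np.ones(len(P))];x=np.linalg.lstsq(A,(P**2).sum(1),rcond=None)[0]
    return x[:2].round(1),round(float(np.sqrt(x[2]+x[0]**2+x[1]**2)),1)
E
python3 - <<'E'
from seg import *
im=cv2.imread("pics/w1.png");s=np.load("s.npy",allow_pickle=True).item();C=cam("wrist",s)
o=blob(im,(3,170,90),(14,255,255),(314,184)); print("sep",circ(C,o,31))
p=blob(im,(12,110,60),(28,255,255),(361,300)); print("plate",circ(C,p,33))
f=blob(im,(0,0,0),(180,255,75),(487,157)); print("flange?",circ(C,f,12))
b=blob(im,(12,110,40),(28,255,255),(500,160)); print("lower",circ(C,b,40), b[:,0].min(),b[:,0].max())
print("axle top",back(C,[(524,167)],78))
t=cv2.imread("pics/top0.png");Ct=cam("top")
print("top sep",circ(Ct,blob(t,(3,170,60),(14,255,255),(260,170)),31),"plate",circ(Ct,blob(t,(12,90,40),(28,255,255),(257,221)),33))
print(shift(s,[*circ(C,o,31)[0],100]))
E
```

```text
sep (array([633.9, 190.8]), 28.4)
plate (array([470.6, 200.2]), 29.5)
flange? (array([576.7,   2.8]), 56.1)
lower (array([577.2,   3.7]), 28.4) 472.0 528.0
axle top [[578.82224229   5.11593426  78.        ]]
top sep (array([628.8, 189.5]), 27.0) plate (array([464.1, 198.3]), 29.8)
(array([ 5.2, -7.4, 90.1]), None)
```

```bash
python3 -m crank '0.0854 0.005 -0.007 0.033 0;0.0854 0 0 0.035 0;0.0854 0 0 0.03 0;0.0854 0 0 0 0;0.0854 0 0 0 0'
python3 look.py pics/w2.png; python3 - <<'E'
from seg import *
im=cv2.imread("pics/w2.png");s=np.load("s.npy",allow_pickle=True).item();C=cam("wrist",s)
o=blob(im,(3,170,90),(14,255,255),proj(C,[633,190,31])[0]); c=circ(C,o,31);print("sep",c,o.min(0),o.max(0))
print(shift(s,[*c[0],7]))
E
```

```text
time_s: 2.05
position: [633.4, 192.2, 94.5]
orientation: [3.073, -0.65, 0.001]
force: [0.0, 0.3, 0.8]
opening: 1.004
gripper_force: 0.0
2.05 [633.4 192.2  94.5]
sep (array([634.1, 191.2]), 28.6) [284. 178.] [358. 249.]
(array([ 1. ,  0.6, 87.5]), None)
```

```bash
python3 -m crank '0.0854 0.001 0 0.035 0;0.0854 0 0 0.035 0;0.0854 0 0 0.021 0;0.05 0 0 0 0;0.05 0 0 0 0;0.05 0 0 0 0;0.05 0 0 0 0;0.05 0 0 0 0' 30
```

```text
time_s: 2.9
position: [636.1, 191.9, 5.4]
orientation: [-3.071, 0.652, -0.006]
force: [-1.1, 1.0, 7.0]
opening: 0.68
gripper_force: 32.4
```

```bash
python3 -m crank '0.05 0 0 -0.03 0;0.05 0 0 -0.04 0;0.05 0.002 0.02 -0.04 0;0.05 0.005 0.04 0 0;0.05 0.005 0.04 0 0;0.05 0.005 0.04 0 0;0.05 0.005 0.035 0 0;0.05 0.002 0.02 0 0'; python3 -m crank '0.05 0 0 0 0;0.05 0 0 0 0'
python3 look.py pics/w3.png; python3 - <<'E'
from seg import *
im=cv2.imread("pics/w3.png");s=np.load("s.npy",allow_pickle=True).item();C=cam("wrist",s)
cv2.imwrite("pics/w3.png",im)
print(s["opening"],s["gripper_force"])
z=s["position"][2]+26.5-1
o=blob(im,(3,170,60),(14,255,255),proj(C,[*s["position"][:2],z])[0]); c=circ(C,o,z);print("sep",c,o.min(0),o.max(0))
E
```

```text
time_s: 3.7
position: [576.6, 1.0, 113.3]
orientation: [-3.072, 0.655, -0.002]
force: [0.3, 0.3, -0.3]
opening: 0.688
gripper_force: 32.4
time_s: 3.9
position: [577.4, 3.3, 112.8]
orientation: [-3.072, 0.654, -0.001]
force: [-0.5, -0.2, -0.4]
opening: 0.684
gripper_force: 32.4
3.9 [577.4   3.3 112.8]
0.6842378141286501 32.413688376545906
sep (array([577.2,   3.7]), 29.2) [257. 219.] [382. 332.]
```

View pics/w3.png

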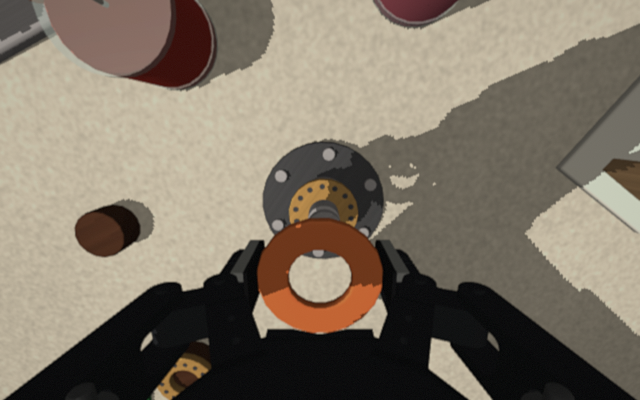

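The separator is held level and centred in the pads. The flange (left edge x≈263, right ≈384, top y≈141) and the axle lie just behind it. I'll check the flange against prediction.

```bash
python3 - <<'E'
from seg import *
im=cv2.imread("pics/w3.png");s=np.load("s.npy",allow_pickle=True).item();C=cam("wrist",s)
b=blob(im,(12,110,40),(28,255,255),(322,190)); print(b.min(0),b.max(0)); b=b[(b[:,1]<207)];print("lower",circ(C,b,40))
m=cv2.inRange(im,(0,0,0),(80,80,80))
pts=[]
for a in np.radians(np.arange(180,361,6)):
    # edge search along ray from flange centre: last dark pixel
    u=np.array([323,200])+np.outer(np.arange(45,70,.5),[np.cos(a),np.sin(a)])
    v=m[u[:,1].round().astype(int),u[:,0].round().astype(int)]>0
    k=np.where(~v)[0]
    if len(k) and k[0]>10: pts.append(u[k[0]])
P=np.array(pts);print(len(P),circ(C,P,12))
P2=P[P[:,0]<330];print(len(P2),circ(C,P2,12))
for x in [(577,3.2)]: print(proj(C,[[*x,12],[*x,40],[*x,78]]))
E
```

```text
[289. 179.] [357. 227.]
lower (array([577.2,   0.8]), 27.2)
23 (array([5.765e+02, 4.000e-01]), 53.7)
12 (array([ 5.748e+02, -4.000e-01]), 55.5)
[[320.24282906 203.56913563]
 [320.31278962 213.18459997]
 [320.43974237 230.63281099]]
```

```bash
python3 -m crank '0.05 0.0005 0.0025 0.02 0;0.05 0 0 0.025 0;0.05 0 0 0.015 0;0.05 0 0 0.01 0;0.05 0 0 0.005 0;0.05 0 0 0 0'; python3 -m crank '0.05 0 0 0.005 0;0.05 0 0 0.004 0;0.05 0 0 0 0'
```

```text
time_s: 4.55
position: [576.6, 0.8, 37.1]
orientation: [3.073, -0.652, -0.001]
force: [-0.3, 0.0, 0.7]
opening: 0.685
gripper_force: 32.4
time_s: 4.85
position: [576.4, 0.6, 27.9]
orientation: [3.073, -0.653, -0.001]
force: [0.3, -0.7, -0.6]
opening: 0.683
gripper_force: 32.4
```

```bash
python3 -m crank '0.05 0 0 0.004 0;0.05 0 0 0.003 0;0.05 0 0 0 0'
```

```text
time_s: 5.15
position: [576.3, 0.6, 20.7]
orientation: [3.073, -0.653, -0.001]
force: [-0.2, 0.5, -0.3]
opening: 0.682
gripper_force: 32.4
```

```bash
python3 -m crank '0.0854 0 0 0 0;0.0854 0 0 0 0;0.0854 0 0 0 0;0.0854 0 0 -0.02 0;0.0854 0 0 -0.035 0;0.0854 0 0 -0.04 0;0.0854 0 0 0 0;0.0854 0 0 0 0'
python3 look.py pics/w4.png; python3 - <<'E'
from seg import *
im=cv2.imread("pics/w4.png");s=np.load("s.npy",allow_pickle=True).item();C=cam("wrist",s)
o=blob(im,(3,150,50),(14,255,255),proj(C,[576.5,1,46])[0]); print("sep",circ(C,o,46),o.min(0),o.max(0))
p=blob(im,(12,110,40),(28,255,255),proj(C,[470,200,33])[0]); print("plate",circ(C,p,33))
print(s["opening"],shift(s,[470.6,200.2,100]))
E
```

```text
time_s: 5.95
position: [577.2, 0.9, 117.7]
orientation: [-3.071, 0.653, -0.004]
force: [0.8, 0.1, -0.4]
opening: 0.997
gripper_force: 0.0
5.95 [577.2   0.9 117.7]
sep (array([575.6,   1.2]), 29.4) [284. 179.] [357. 249.]
plate (array([473.8, 208.3]), 20.6)
0.9967063200900613 (array([-178.5, -138.6,   17.6]), None)
```

View pics/w4.png

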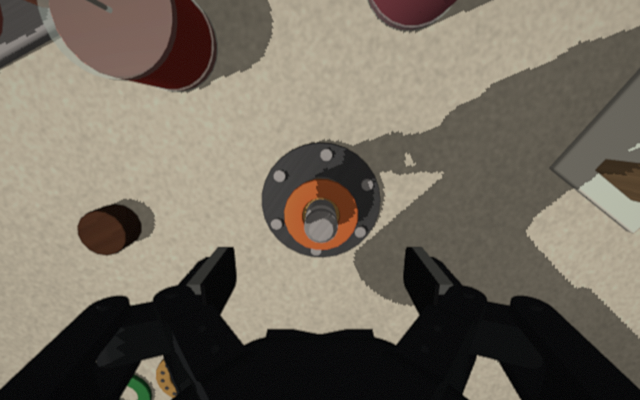

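The separator lies flat over the axle at pixel (321,215), so the seat axis is about (576.5, 1). Next is the plate.

```bash
python3 -m crank '0.0854 -0.03 -0.023 0 0;0.0854 -0.035 -0.027 0 0;0.0854 -0.035 -0.027 0.005 0;0.0854 -0.035 -0.027 0.005 0;0.0854 -0.03 -0.023 0.005 0;0.0854 -0.0135 -0.0115 0.005 0;0.0854 0 0 0 0;0.0854 0 0 0 0'
python3 look.py pics/w5.png; python3 - <<'E'
from seg import *
im=cv2.imread("pics/w5.png");s=np.load("s.npy",allow_pickle=True).item();C=cam("wrist",s)
p=blob(im,(12,110,40),(28,255,255),proj(C,[470,200,33])[0]); c=circ(C,p,33);print("plate",c,p.min(0),p.max(0))
print(s["opening"],shift(s,[*c[0],6]))
E
```

```text
time_s: 6.8
position: [469.4, 199.5, 95.3]
orientation: [3.072, -0.651, -0.002]
force: [0.7, -0.6, 0.1]
opening: 1.001
gripper_force: 0.0
6.8 [469.4 199.5  95.3]
plate (array([468.9, 200.2]), 29.1) [281. 180.] [357. 253.]
1.0005013475546753 (array([-0.7, -0.6, 89.3]), None)
```

```bash
python3 -m crank '0.0854 -0.001 -0.0005 0.035 0;0.0854 0 0 0.035 0;0.0854 0 0 0.019 0;0.05 0 0 0 0;0.05 0 0 0 0;0.05 0 0 0 0;0.05 0 0 0 0;0.05 0 0 0 0' 50; python3 -m crank '0.05 0 0 -0.03 0;0.05 0 0 -0.04 0;0.05 0 0 -0.04 0;0.05 0 0 0 0;0.05 0 0 0 0'
python3 look.py pics/w6.png; python3 - <<'E'
from seg import *
im=cv2.imread("pics/w6.png");s=np.load("s.npy",allow_pickle=True).item();C=cam("wrist",s)
z=s["position"][2]+23+4
p=blob(im,(12,110,40),(28,255,255),proj(C,[*s["position"][:2],z])[0]); c=circ(C,p,z);print("plate",c,p.min(0),p.max(0))
t=np.r_[s["position"][:2]+np.array([576.3,1])-c[0],s["position"][2]]
print(s["opening"],s["gripper_force"],shift(s,t))
E
```

```text
time_s: 7.65
position: [469.8, 201.0, 8.5]
orientation: [-3.072, 0.653, -0.002]
force: [-0.7, -0.3, 2.5]
opening: 0.668
gripper_force: 53.5
time_s: 8.15
position: [469.4, 201.2, 118.4]
orientation: [-3.071, 0.652, -0.002]
force: [-0.0, 0.6, -1.9]
opening: 0.667
gripper_force: 53.9
8.15 [469.4 201.2 118.4]
plate (array([470.8, 200.9]), 28.8) [258. 215.] [380. 330.]
0.6665627436735145 53.94907089415938 (array([177.7, 139.7,  -0.3]), None)
```

```bash
python3 -m crank '0.05 0.03 0.023 0 0;0.05 0.035 0.027 0 0;0.05 0.035 0.028 0 0;0.05 0.035 0.028 0 0;0.05 0.03 0.023 0 0;0.05 0.013 0.011 0 0;0.05 0 0 0 0;0.05 0 0 0 0';python3 -m crank '0.05 0 0 0.025 0;0.05 0 0 0.02 0;0.05 0 0 0.01 0;0.05 0 0 0.005 0;0.05 0 0 0.005 0;0.05 0 0 0.005 0;0.05 0 0 0 0'
```

```text
time_s: 9.0
position: [574.0, 0.1, 115.5]
orientation: [3.072, -0.654, -0.004]
force: [0.0, -0.2, -1.2]
opening: 0.674
gripper_force: 53.9
time_s: 9.7
position: [574.6, 0.5, 47.0]
orientation: [3.073, -0.653, -0.001]
force: [-0.2, 0.4, -0.7]
opening: 0.669
gripper_force: 54.0
```

```bash
python3 -m crank '0.05 0 0 0.006 0;0.05 0 0 0.006 0;0.05 0 0 0.003 0;0.05 0 0 0.001 0;0.05 0 0 0 0'
```

```text
time_s: 10.2
position: [576.8, 0.3, 40.2]
orientation: [3.073, -0.65, 0.01]
force: [-21.5, 4.2, 40.0]
opening: 0.671
gripper_force: 77.4
```

The plate has touched the axle. I'll back off and look.

```bash
python3 -m crank '0.05 0 0 -0.016 0;0.05 0 0 -0.02 0;0.05 0 0 -0.02 0;0.05 0 0 -0.02 0;0.05 0 0 0 0;0.05 0 0 0 0'
python3 look.py pics/w7.png; python3 - <<'E'
from seg import *
im=cv2.imread("pics/w7.png");s=np.load("s.npy",allow_pickle=True).item();C=cam("wrist",s)
z=s["position"][2]+20.5+4
p=blob(im,(12,110,40),(28,255,255),proj(C,[*s["position"][:2],z])[0]); c=circ(C,p,z);print("plate",c,p.min(0),p.max(0))
print(s["opening"],s["force"])
o=blob(im,(3,150,50),(14,255,255),proj(C,[576.5,1,46])[0]);o=o[o[:,1]<200]; print("sep",circ(C,o,46),o.min(0),o.max(0))
E
```

```text
time_s: 10.8
position: [574.8, 0.5, 107.1]
orientation: [-3.072, 0.653, -0.0]
force: [-1.0, 0.2, -2.2]
opening: 0.669
gripper_force: 54.6
10.8 [5.748e+02 5.000e-01 1.071e+02]
plate (array([ 5.778e+02, -1.000e-01]), 31.2) [258. 198.] [381. 330.]
0.6692035279984616 [-0.99707981  0.22248882 -2.22232298]
sep (array([576.4,   0.7]), 28.8) [285. 179.] [350. 198.]
```

View pics/w7.png

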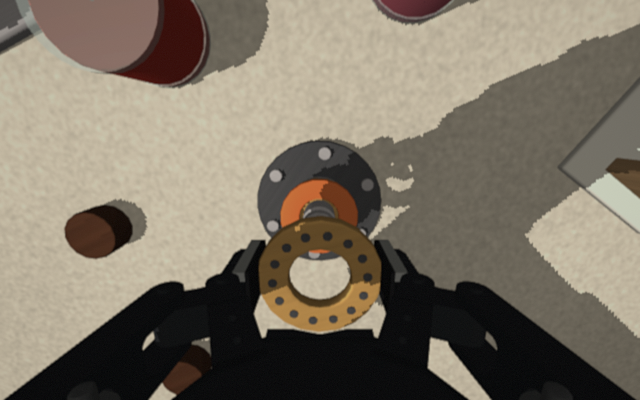

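The plate is still level in the pads, with its outer edge at x 258–381 and y 217–330. It sits in the tool as the separator did, so the aim was about 2 mm short in x. I'll measure the axle's top from the earlier clear view.

```bash
python3 - <<'E'
from seg import *
im=cv2.imread("pics/w4.png");s=dict(position=np.array([577.2,.9,117.7]),orientation=np.array([-3.071,.653,-.004]));C=cam("wrist",s)
print(proj(C,[[576.5,1,78],[576.5,1,73],[576.5+12,1,73],[576.5,13,73],[576.5,1,54]]).round(1))
g=cv2.cvtColor(im,cv2.COLOR_BGR2HSV)
for y in range(196,252,3): print(y,' '.join(f"{a[1]:3d}/{a[2]:3d}" for a in g[y,296:348:4]))
E
```

```text
[[320.5 228.6]
 [320.5 226. ]
 [313.5 211.1]
 [305.  232.5]
 [320.5 217.4]]
196 182/179 185/179 185/179 185/179 187/179 189/163 189/100 195/ 98 189/101 194/100 196/100 194/100 194/100
199 181/180 185/179 184/179 186/180 178/156 141/130 104/ 91 104/ 76 173/ 87 196/ 99 196/100 196/100 192/101
202 184/179 183/180 186/180 179/137  88/ 93   5/ 54  14/ 54   9/ 54  27/ 57 161/ 84 193/ 99 194/100 194/100
205 182/179 185/179 191/167 128/133  13/ 59  20/ 64  18/ 69  15/ 67  14/ 55  55/ 60 182/ 84 194/100 192/101
208 184/180 186/180 169/ 89  17/ 74  20/ 76  17/ 73  19/ 66  18/ 71  16/ 80  14/ 53 156/ 85 196/100 194/100
211 182/179 187/180 154/ 93  16/130  14/ 54  13/ 61  16/ 63  16/ 62  18/ 57  17/ 77 151/ 81 199/ 96 191/100
214 184/179 187/180 152/ 84  16/ 93  18/ 69  18/ 69  22/ 71  18/ 71  19/ 81  20/ 63 123/ 77 188/ 92 196/100
217 185/178 187/180 133/ 88  16/ 63  19/ 68  18/ 69  15/ 69  19/ 80  17/ 76  18/ 86  90/ 71 196/ 91 192/101
220 186/178 186/180 114/ 78  15/ 66  19/ 67  19/ 92  20/143  20/143  20/103  14/ 73  42/ 66 195/ 98 195/ 98
223 185/179 185/181  80/111  16/ 98  18/139  19/151 
[... 327 characters left out ...]
/141  19/147  21/145  21/124 100/128 186/180 187/179
235 184/179 185/179 187/181  16/129  18/142  19/144  20/143  21/147  18/143  10/ 78 176/178 186/180 186/180
238 185/182 185/179 185/179 141/170  14/127  18/141  19/148  18/145  13/118  95/140 188/180 187/179 187/180
241 133/117 187/181 185/179 187/180 154/171  48/128  18/126  29/115 137/151 190/180 188/179 187/181 167/142
244   4/ 64 110/102 187/181 187/180 188/179 191/180 184/179 190/181 188/180 189/178 189/181 160/137   4/ 59
247  12/ 65   4/ 63  62/ 78 166/146 179/179 192/179 190/180 187/181 190/177 175/153 105/ 92   4/ 59   9/ 60
250   8/ 64  12/ 63   8/ 64   4/ 60  17/146  52/152  54/146  77/ 83  41/ 69   8/ 61  13/ 61   4/ 59   9/ 58
```

Contact came at TCP z≈40, where the fingertips (about 11 mm below the plate) reach the equally wide separator. So the tips hit the separator, and the plate did not jam on the axle. I'll thread the plate to just above that height and release it to slide down.

```bash
python3 -m crank '0.05 0.001 0 0.025 0;0.05 0 0 0.02 0;0.05 0 0 0.01 0;0.05 0 0 0.005 0;0.05 0 0 0.004 0;0.05 0 0 0 0;0.05 0 0 0 0'
```

```text
time_s: 11.55
position: [576.1, -0.0, 44.0]
orientation: [-3.073, 0.653, -0.002]
force: [0.4, -0.1, -1.3]
opening: 0.668
gripper_force: 54.6
```

```bash
python3 -m crank '0.0854 0 0 0 0;0.0854 0 0 0 0;0.0854 0 0 0 0;0.0854 0 0 -0.02 0;0.0854 0 0 -0.03 0;0.0854 0 0 -0.025 0;0.0854 0 0 0 0;0.0854 0 0 0 0'
python3 look.py pics/w8.png; python3 - <<'E'
from seg import *
im=cv2.imread("pics/w8.png");s=np.load("s.npy",allow_pickle=True).item();C=cam("wrist",s)
p=blob(im,(12,110,40),(28,255,255),proj(C,[576,1,54])[0]);print("plate",circ(C,p,54),p.min(0),p.max(0))
cv2.imwrite("pics/w8c.png",cv2.resize(im[130:270,220:420],None,fx=4,fy=4))
sc=get_image("scene")[:,:,::-1];cv2.imwrite("pics/sc8.png",sc)
E
```

```text
time_s: 12.35
position: [576.0, 0.2, 119.0]
orientation: [-3.072, 0.653, -0.002]
force: [-0.1, -0.2, -0.5]
opening: 1.0
gripper_force: 0.0
12.35 [5.76e+02 2.00e-01 1.19e+02]
plate (array([575.9,   0.9]), 29.9) [281. 177.] [358. 252.]
```

View pics/w8c.png

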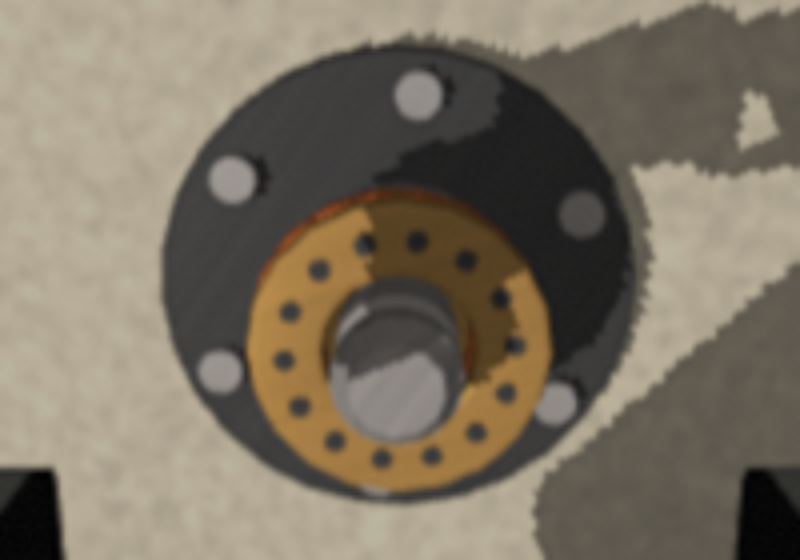

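The loose plate is flat on the separator, centred and at the right height: radius 29.9 mm when taken at 54 mm. Now to the pliers.

```bash
python3 -m crank '0.0854 0.003 0.02 -0.03 0;0.0854 0.006 0.037 -0.03 0;0.0854 0.006 0.037 -0.03 0;0.0854 0.006 0.037 -0.03 0;0.0854 0.006 0.037 -0.03 0;0.0854 0.006 0.037 0 0;0.0854 0.006 0.037 0 0;0.0854 0.006 0.037 0 0';python3 -m crank '0.0854 0 0 0 -8.5;0.0854 0 0 0 -8.5;0.0854 0 0 0 -8.5;0.0854 0 0 0 -8.5;0.0854 0 0 0 -8.5;0.0854 0 0 0 -8.5;0.0854 0 0 0 -8.5;0.0854 0 0 0 0'
python3 look.py pics/w9.png; python3 - <<'E'
from seg import *
C=cam("wrist",dict(position=np.array([576.,.2,119]),orientation=np.array([-3.072,.653,-.002])))
print("axle",back(C,[(220+388/4,130+395/4)],78))
E
```

```text
time_s: 13.25
position: [502.7, -274.5, 267.3]
orientation: [-3.073, 0.653, 0.002]
force: [0.1, -0.4, -0.2]
opening: 0.997
gripper_force: 0.0
time_s: 14.05
position: [503.2, -273.1, 267.1]
orientation: [-2.99, -0.96, 0.003]
force: [-0.5, -0.3, 0.3]
opening: 1.002
gripper_force: 0.0
14.05 [ 503.2 -273.1  267.1]
axle [[575.41215498   2.0056062   78.        ]]
```

View pics/w9.png

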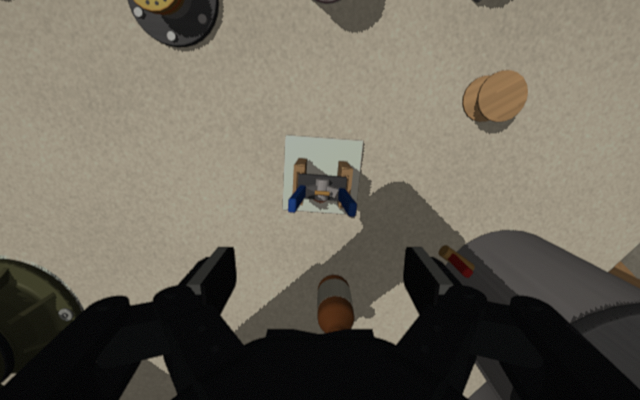

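The wrist view shows the stand's foot with corners (286,136), (364,140), (360,215) and (283,211). The blue handle tops are near (294,207) and (351,210), and the oil bottle is at (335,300). I'll work out the handle positions and the yaw, and use colour to find which side the ring is on.

```bash
python3 - <<'E'
from seg import *
im=cv2.imread("pics/w9.png");s=np.load("s.npy",allow_pickle=True).item();C=cam("wrist",s)
h=cv2.cvtColor(im,cv2.COLOR_BGR2HSV)
m=cv2.inRange(h,(100,120,30),(130,255,255));m[:150]=0;m[240:]=0;m[:,:270]=0;m[:,375:]=0
n,l,st,ce=cv2.connectedComponentsWithStats(m)
for i in range(1,n):
    if st[i,4]>20:
        ys,xs=np.where(l==i);k=ys>=ys.max()-4;print(st[i],ce[i].round(1),"low rows",xs[k].min(),xs[k].max(),ys.max())
co=np.array([(286,136),(364,140),(360,215),(283,211)],float)
w=back(C,co,8);print("foot",w.mean(0).round(1),w.round(0)[:,:2].tolist())
e=w[1]-w[0]+w[2]-w[3];print("foot edge along img-x, world deg",np.degrees(np.arctan2(e[1],e[0])))
M=R.from_rotvec(s["orientation"]).as_matrix();print("tool y deg",np.degrees(np.arctan2(M[1,1],M[0,1])),"tool x",M[:,0].round(2))
print("bottle top",back(C,[(336,315)],130))
# char map
for y in range(150,222,2):
    r=''
    for x in range(282,366,1):
        H,S,V=map(int,h[y,x])
        r+= 'B' if 100<=H<=130 and S>120 else '.' if V>130 and S<60 else 'k' if S<75 else 'C' if (H<12 and S>110) else 'w' if H<25 else '-'
    print(y,r)
E
```

```text
[288 185  17  27 253] [296.3 198.4] low rows 288 296 211
[339 188  17  28 286] [347. 202.] low rows 346 355 215
foot [ 501.6 -280.9    8. ] [[518.0, -205.0], [577.0, -297.0], [487.0, -359.0], [425.0, -262.0]]
foot edge along img-x, world deg -57.38325998276446
tool y deg -54.418385252889074 tool x [ 0.81  0.58 -0.  ]
bottle top [[ 396.4197541  -373.26640784  130.        ]]
150 ................................................................................kk..
152 ................................................................................kk..
154 ................................................................................kk..
156 ................................................................................kk..
158 ................kkkkkkkkk......................................................kk...
160 ...............kwwwwwwwwwkkk...................................................kk...
162 ..............wwwwwwwwwwkkkkkkk.........................kwwwwwwwwk.............k....
164 ............kwwwwwwwwwwwkkkkkkk.........................kwwwwwwwwwwk...........k....
166 ........
[... 1779 characters left out ...]
BBBBBBBBBkk................kkkkkkkkkkk...........wwwwkBBBBBBBBBBBBB-kkkkkkkkk
208 ......-BBBBBBBBk.....................kkkkkkkkk...........kkkkkkBBBBBBBBBBBkkkkkkkkkk
210 .....k-BBBBBBBkk...........................................kkkkkBBBBBBBBBBkkkkkkkkkk
212 .......kkkkkkk...............k................................kkkBBBBBBBBBk...kkkkkk
214 ...............................................................kkkBBBBBBBkk...kkkkkk
216 ..................................................................kkkk--kk....kkkkkk
218 ......................................................................kk.....kkkkkkk
220 ..............................................................................kkkkkk
```

```bash
python3 - <<'E'
from seg import *
s=np.load("s.npy",allow_pickle=True).item();C=cam("wrist",s)
w=back(C,[(292.5,203.5),(350.5,207)],167);print(w.round(1));d=w[1]-w[0];print("sep",np.linalg.norm(d),"deg",np.degrees(np.arctan2(d[1],d[0])))
g=w.mean(0)[:2];pl=back(C,[(322,187)],83)[0,:2];print("grip",g,"plate centre",pl)
a=np.radians(-57);yv=np.array([np.cos(a),np.sin(a)]);xv=np.array([-yv[1],yv[0]])  # xv: tool +x side
g=(g+pl)/2
for sg in (1,-1): print("ring on tool",sg,proj(C,[[*(g+sg*17*xv+o),23] for o in (0*xv,18*xv,-18*xv)]).round(1).tolist())
print("plate edges",proj(C,[[*(g+k*15*xv),83] for k in(1,-1)]).round(1).tolist(),"handle top",proj(C,[[*(g+k*7*xv+j*27*yv),167] for j in(-1,1) for k in(1,-1)]).round(1).tolist())
print("rails",proj(C,[[*(g+k*25*xv+j*33*yv),75] for j in(-1,1) for k in(1,-1)]).round(1).tolist())
im=cv2.imread("pics/w9.png");cv2.imwrite("pics/w9c.png",cv2.resize(im[130:225,270:380],None,fx=6,fy=6,interpolation=cv2.INTER_CUBIC))
E
```

```text
[[ 489.1 -253.8  167. ]
 [ 516.7 -297.9  167. ]]
sep 51.964704252858375 deg -57.973118890039956
grip [ 502.9267839  -275.83312257] plate centre [ 501.75275514 -277.90555073]
ring on tool 1 [[321.9, 164.5], [322.6, 151.3], [321.3, 177.5]]
ring on tool -1 [[320.8, 188.7], [321.4, 176.0], [320.2, 201.0]]
plate edges [[322.2, 173.6], [321.0, 198.4]] handle top [[292.1, 197.5], [291.8, 212.5], [352.8, 200.2], [351.6, 215.1]]
rails [[294.7, 162.8], [293.8, 203.3], [350.3, 165.3], [347.3, 205.7]]
```

View pics/w9c.png

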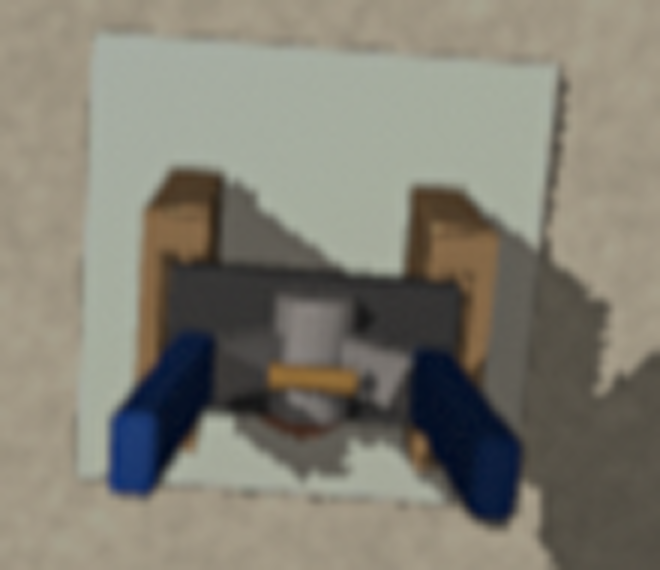

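In the crop, a copper arc peeks out below the stop plate's lower edge at (300,432), which is pixel (320,202) in the full image. The ring is therefore on the tool −x side, and grip +x equals tool +x. I'll descend around the handles and check from close by.

```bash
python3 -m crank '0.0854 0 0 0 3.2;0.0854 -0.0027 0.0028 0.03 0;0.0854 0 0 0.035 0;0.0854 0 0 0.035 0;0.0854 0 0 0.025 0;0.0854 0 0 0 0;0.0854 0 0 0 0'
python3 look.py pics/w10.png; python3 - <<'E'
from seg import *
im=cv2.imread("pics/w10.png");s=np.load("s.npy",allow_pickle=True).item();C=cam("wrist",s)
h=cv2.cvtColor(im,cv2.COLOR_BGR2HSV)
m=cv2.inRange(h,(100,120,30),(130,255,255))
n,l,st,ce=cv2.connectedComponentsWithStats(m)
for i in range(1,n):
    if st[i,4]>80: print(st[i],ce[i].round(1))
M=R.from_rotvec(s["orientation"]).as_matrix();print("tool y deg",np.degrees(np.arctan2(M[1,1],M[0,1])),"tool x",M[:,0].round(2))
p=s["position"];
g=p.copy()
print("pred handle tops if grip=TCP xy",proj(C,[[*(p[:2]+k*7*M[:2,0]+j*M[:2,1]),167] for j in(-31,-27,-24,24,27,31) for k in(1,-1)]).round(1).tolist())
v=h[:,:,2]
for y in range(150,340,5):
    r=''
    for x in range(215,430,2):
        H,S,V=map(int,h[y,x])
        r+= ('B' if V>60 else 'b') if 100<=H<=130 and S>120 else '.' if V>130 and S<60 else 'k' if S<75 else 'C' if (H<12 and S>110) else 'w' if H<25 else '-'
    print(y,r)
E
```

```text
time_s: 14.8
position: [502.6, -277.4, 143.9]
orientation: [3.018, 0.871, -0.001]
force: [-0.3, 0.0, 0.7]
opening: 1.002
gripper_force: 0.0
14.8 [ 502.6 -277.4  143.9]
[ 255  221   37   65 1176] [272.6 254. ]
[ 346  222   36   66 1222] [363.8 255.5]
tool y deg -57.81474233931393 tool x [ 0.85  0.53 -0.  ]
pred handle tops if grip=TCP xy [[252.1, 261.8], [254.0, 288.3], [260.7, 261.8], [262.4, 288.3], [267.2, 261.8], [268.6, 288.3], [370.5, 261.8], [369.0, 288.3], [376.9, 261.8], [375.3, 288.3], [385.5, 261.8], [383.7, 288.3]]
150 ................................................................................k...........................
155 ...........................................................................kkkkkk.kkk.......................
160 ......................................................................kkkkkkkkkkkkkkkkkkkk..................
165 ..................................................................kkkkkkkkkkkkkkkkkkkkkkkkkk................
170 ...............................................................kkkkkkkkkkkkkkkkkkkkkkkkkkkkkkkkk............
175
[... 3025 characters left out ...]
kkkkk.........k-kkkkk-
310 kkkk.....................kkkkkkkkkkkkkkkkkkkkkkkkkkkkkkkkkkkkkkkkkkkkkkkkkkkkkkkkkkkkkkk.............k-C-kkk
315 kkk....................kkkkkkkkkkkkkkkkkkkkkkkkkkkkkkkkkkkkkkkkkkkkkkkkkkkkkkkkkkkkkk.................k-kkkk
320 kkk-k...............kkkkkkkkkkkkkkkkkkkkkkkkkkkkkkkkkkkkkkkkkkkkkkkkkkkkkkkkkkkkkkk.................kkkkkkkk
325 kkkkkkk............kkkkkkkkkkkkkkkkkkkkkkkkkkkkkkkkkkkkkkkkkkkwwwCCwkkkkkkkkkkkkk.................kkkkkkkkkk
330 kk-k-kkkk........kkkkkkkkkkkkkkkkkkkk-kkkkkkkkkkkkkkkkkkkwwwwCwCwkkkkk-kkkkkkkk.................kk-kk-kkkkkk
335 k-kkkkkkkbk...kkkkkkkkkkkk-kkkkkkkkkkkkkkkkkkkkk--k-bkk-kkkkkkkkkkkk-kkkkkkkkkkk..............kkkkkkkk-kkkkk
```

The grip is centred on the TCP to about 1 mm. I'll descend and squeeze.

```bash
python3 -m crank '0.0854 0 0 0.02 0;0.0854 0 0 0.008 0;0.0854 0 0 0 0;0.03 0 0 0 0;0.03 0 0 0 0;0.03 0 0 0 0;0.03 0 0 0 0;0.03 0 0 0 0' 35; python3 -m crank '0.03 0 0 0 0;0.03 0 0 0 0;0.03 0 0 0 0'
```

```text
time_s: 15.65
position: [503.4, -277.5, 118.5]
orientation: [3.015, 0.874, 0.004]
force: [-1.8, 2.3, 8.7]
opening: 0.553
gripper_force: 38.0
time_s: 15.95
position: [503.4, -277.5, 118.5]
orientation: [3.015, 0.874, 0.004]
force: [-2.3, 2.6, 7.7]
opening: 0.546
gripper_force: 38.0
```

```bash
python3 -m crank '0.03 0 0 -0.008 0;0.03 0 0 -0.015 0;0.03 0 0 -0.02 0;0.03 0 0 -0.02 0;0.03 0 0 -0.02 0;0.03 0 0 -0.02 0;0.03 0 0 0 0;0.03 0 0 0 0'; python3 -m crank '0.03 0 0 0 0;0.03 0 0 0 0'
python3 - <<'E'
from h import *
s=sensors.get_state();print(shift(s,[590.3,10.2,s["position"][2]]))
cv2.imwrite("pics/sc11.png",get_image("scene")[:,:,::-1])
E
```

```text
time_s: 16.75
position: [502.7, -276.9, 218.3]
orientation: [-3.017, -0.874, -0.001]
force: [0.0, 0.3, -3.4]
opening: 0.546
gripper_force: 36.7
time_s: 16.95
position: [502.1, -276.8, 216.9]
orientation: [-3.016, -0.874, 0.003]
force: [-0.5, 0.3, -2.2]
opening: 0.544
gripper_force: 36.7
(array([ 227.9, -195.5,   -0. ]), None)
```

```bash
python3 -m crank '0.03 0.016 -0.0137 0 0;0.03 0.033 -0.0283 0 0;0.03 0.033 -0.0283 0 0;0.03 0.033 -0.0283 0 0;0.03 0.033 -0.0283 0 0;0.03 0.033 -0.0283 0 0;0.03 0.033 -0.0283 0 0;0.03 0.014 -0.012 0 0'; python3 -m crank '0.03 0 0 0 0;0.03 0 0 0 0;0.03 0 0 0 0'
python3 look.py pics/w12.png; python3 - <<'E'
from seg import *
im=cv2.imread("pics/w12.png");s=np.load("s.npy",allow_pickle=True).item();C=cam("wrist",s)
cv2.imwrite("pics/sc12.png",get_image("scene")[:,:,::-1]);cv2.imwrite("pics/tp12.png",get_image("top")[:,:,::-1])
p=s["position"];M=R.from_rotvec(s["orientation"]).as_matrix()
g=p+[0,0,22.5]
def gp(a,b,c): return g+a*M[:,0]+b*M[:,1]*1+np.array([0,0,c])
print("tool y",M[:,1].round(3),s["opening"])
print("ring ctr,+x18,-x18,y18,-y18",proj(C,[gp(-17,0,-116),gp(1,0,-116),gp(-35,0,-116),gp(-17,18,-116),gp(-17,-18,-116)]).round(1).tolist())
print("stop plate edge -x",proj(C,[gp(-15,0,-58)]).round(1).tolist(),"handles",proj(C,[gp(-7,-24,26),gp(-7,24,26)]).round(1).tolist())
print("flange c, ±",proj(C,[[575.8,1.2,12],[575.8,1.2,78],[575.8,1.2,54]]).round(1).tolist())
h=cv2.cvtColor(im,cv2.COLOR_BGR2HSV)
for y in range(150,300,3):
    r=''
    for x in range(250,392,1):
        H,S,V=map(int,h[y,x])
        r+= ('B' if V>60 else 'b') if 100<=H<=130 and S>120 else '.' if V>130 and S<60 else 'k' if S<75 else 'C' if (H<12 and S>110) else 'w' if H<25 else '-'
    print(y,r)
E
```

```text
time_s: 17.8
position: [591.1, 13.3, 217.2]
orientation: [-3.016, -0.878, 0.002]
force: [0.3, -0.2, -3.4]
opening: 0.548
gripper_force: 36.7
time_s: 18.1
position: [590.6, 8.9, 218.3]
orientation: [3.018, 0.872, -0.0]
force: [-0.1, -0.3, -2.7]
opening: 0.546
gripper_force: 36.7
18.1 [590.6   8.9 218.3]
tool y [ 0.533 -0.846  0.   ] 0.5464788366629993
ring ctr,+x18,-x18,y18,-y18 [[319.1, 223.9], [319.1, 204.4], [319.1, 242.7], [339.4, 224.0], [298.8, 223.9]]
stop plate edge -x [[319.0, 250.4]] handles [[257.3, 325.0], [380.0, 325.1]]
flange c, ± [[318.1, 193.1], [317.9, 208.2], [318.0, 202.0]]
150 ..........................................................kkkkkkkkkkkkkkkkkkkkk...............................................................
153 ..................................................kkkkkkkkkkkkkkkkkkkkkkkkkkkkkkkkkkkkk.......................................................
156 .............................................kkkkkkkkkkkkkkkkkkkkkk......kkkkkkkkkkkkkkkkkkk..................................................
159 .........................................kkkkkkkkkkkkkk
[... 6149 characters left out ...]
bbbbbbkk..............................kkkkkkkkkkkkkkkkkkkkkkkkkkkkkkkkkkkbBBBBBBBBBBBBBBBBBBBbbbkkkkkkkkkkkkkkkk
288 kkkkkkkkkkkk-bbbbbbbbbbbbbbbbbbbbbb-k................................kkkkkkkkkkkkkkkkkkkkkkkkkkkkkkkkkkbbbBBBBBBBBBBBBBBBBBBbb-kkkkkkkkkkkkkkk
291 kkkkkk-bkkk-bbbbbbbbbbbbbbbbbbbbbbbkk................................kkkkkkkkkkkkkkkkkkkkkkkkkkkkkkkkkkkbbbbBBBBBBBBBBBBBBBBBbb-kkkkkkkkkkkkkk
294 kkkkkkkkkk-bbbbbbbbbbbbbbbbbbbbbbb-k..................................kkkkkkkkkkkkkkkkkkkkkkkkkkkkkkkkkk-bbbbBBBBBBBBBBBBBBBBBbbbkkkkkkkkkkkkk
297 kkkkkkkkkkbbbbbbbbbBbbbBbbbbbbbbbbk.....................................kkkkkkkkkkkkkkkkkkkkkkkkkkkkkkkkkbbbbbbbbBBBBBBBBBBBBBBBBbkkkkkkkkkkkk
```

```bash
python3 - <<'E'
from seg import *
s=np.load("s.npy",allow_pickle=True).item();C=cam("wrist",s)
p=s["position"];M=R.from_rotvec(s["orientation"]).as_matrix();g=p+[0,0,22.5]
def gp(a,b,c): return g+a*M[:,0]+b*M[:,1]+np.array([0,0,c])
print("plate corners +x(top),-x(top),-x(bot)",proj(C,[gp(15,-29,-58),gp(15,29,-58),gp(-15,-29,-58),gp(-15,29,-58),gp(15,-29,-66),gp(-15,-29,-66)]).round(1).tolist())
im=cv2.imread("pics/w12.png");g_=cv2.cvtColor(im,cv2.COLOR_BGR2GRAY)
for x in (285,292,300): print(x,[int(v) for v in g_[206:262:2,x]])
print("row216",[int(v) for v in g_[216,268:300:2]],"row",[int(v) for v in g_[218,336:372:2]])
S=cam("scene");im=cv2.imread("pics/sc12.png");h=cv2.cvtColor(im,cv2.COLOR_BGR2HSV)
print("scene ring",proj(S,[gp(-17,0,-118)]),"axle top",proj(S,[[575.8,1.2,78],[575.8,1.2,54]]))
c=proj(S,[gp(-17,0,-118)])[0].astype(int)
for y in range(c[1]-16,c[1]+36):
    r=''
    for x in range(c[0]-26,c[0]+26):
        H,Sx,V=map(int,h[y,x])
        r+= 'B' if 100<=H<=130 and Sx>120 else '.' if V>130 and Sx<60 else 'k' if Sx<75 else 'C' if (H<13 and Sx>100) else 'w' if H<28 else '-'
    print(y,r)
print("x0",c[0]-26)
E
```

```text
plate corners +x(top),-x(top),-x(bot) [[274.9, 208.5], [363.1, 208.5], [276.7, 250.3], [361.3, 250.4], [276.6, 205.1], [278.4, 245.5]]
285 [97, 125, 46, 49, 61, 59, 61, 61, 61, 60, 60, 59, 60, 59, 59, 59, 29, 23, 22, 21, 22, 22, 20, 20, 20, 23, 19, 20]
292 [107, 90, 37, 51, 62, 59, 61, 61, 60, 60, 60, 58, 58, 58, 57, 51, 49, 37, 42, 43, 42, 38, 39, 38, 38, 56, 102, 134]
300 [128, 118, 46, 51, 61, 59, 60, 59, 60, 61, 59, 59, 59, 73, 72, 70, 66, 62, 61, 62, 63, 62, 61, 81, 167, 165, 164, 163]
row216 [164, 170, 177, 179, 114, 57, 61, 61, 61, 60, 60, 60, 59, 60, 61, 61] row [59, 59, 60, 60, 59, 59, 59, 59, 60, 59, 59, 60, 56, 64, 95, 93, 91, 91]
scene ring [[303.13668816 206.63733318]] axle top [[303.74607175 215.55926981]
 [303.84824292 220.05817052]]
190 kkkkkkkkkkkkkkkk-BBk.kkkkkkkkkBBkkkkkkkkkkkkkkkkkkkk
191 kkkkkkkkkkkkkkkk-BBk.kwwwwwwkkBBkkkBkkkkkkkkkkkkkkkk
192 kkkkkkkkkkkkkkkkkBBk.kwwwwwwwkBBkkkkkkkkkkkkkkkkkkkk
193 kkkkkkkkkkkkkkkwkkkkk.kkkkkkkkBBBkkwkkkkkkkkkkkkkkkk
194 kkkkkwkkkkkkkkkkkkkkkk.k...kkkBBBkkkkkkkkkkkkkkkkkkk
195 kkkkkkkkkkkkkkkkkkkkkkkk...kkkkkkkkkkkkkkkkkkkkkkkkk
[... 1929 characters left out ...]
kkkkk.kkk
230 kkkkkkkkkkkkk..kkkkkkkkkwwwwwwwkkkkkkkkkkkkkkkkkkkkk
231 kkkkkkkkkkkkkkkkkkkkkkkkkkkkkkkkkkkkkkkkkkkkkkkkkkkk
232 kkkkkkk.kkkkkkkkkkkkkkkkkkkkkkkkkkkkkkkkkkkkkkkkkkkk
233 kkkkkkkkkkkkkkkkkkkkkkkkkkkkkkkkkkkkkkkkkkkkkkkkkkkk
234 kkkkkkkkkkkkkkkkkkkkkkkkkkkkkkkkkkkkk..kkkkkkkkkkkkk
235 kkkkkkkkkkkkkkkkkkkkkkkkkkkkkkkkkkkkk..kkkkkkkkkkkk.
236 kkkkkkkkkkkkkkkkkkkkkkkkkkkkkkkkkkkkkkkkkkkkkkkkkkkk
237 kkkkkkkkkkkkkkkkkkkkkkk..kkkkkkkkkkkkkkkkkkkkkkkkkkk
238 kkkkkkkkkkkkkkkkkkkkkkk..kkkkkkkkkkkkkkkkkkkkkkkkkkk
239 kkkkkkkkkkkkkkkkkkkkkkkkkkkkkkkkkkkkkkkkkkkkkkkkkkkk
240 kkkkkkkkkkkkkkkkkkkkkkkkkkkkkkkkkkkkkkkkkkkkkkkkkkkk
241 kkkkkkkkkkkkkkkkkkkkkkkkkkkkkkkkkkkkkkkkkkkkkkkkkkkk
x0 277
```

```bash
python3 - <<'E'
from seg import *
from scipy.optimize import least_squares
s=np.load("s.npy",allow_pickle=True).item();C=cam("wrist",s)
im=cv2.imread("pics/w12.png");h=cv2.cvtColor(im,cv2.COLOR_BGR2HSV)
m=cv2.inRange(h,(100,120,25),(130,255,255));n,l,st,ce=cv2.connectedComponentsWithStats(m)
for i in range(1,n):
    if st[i,4]>300: print(st[i])
g=cv2.cvtColor(im,cv2.COLOR_BGR2GRAY)
for x in (250,258,266,374,382,390): print(x,[int(v) for v in g[296:344:3,x]],[int(v) for v in h[296:344:3,x,1]])
for x in (282,288,340,350,358): print(x,[int(v) for v in g[204:222,x]],[int(v) for v in g[244:262,x]])
for y in (218,228): print(y,[int(v) for v in g[y,270:284]],[int(v) for v in g[y,354:370]])
E
```

```text
[ 260  238   32   87 1625]
[ 347  238   33   88 1698]
250 [14, 17, 13, 13, 13, 15, 16, 14, 17, 16, 17, 14, 18, 15, 16, 15] [51, 27, 68, 36, 18, 17, 15, 34, 38, 30, 28, 32, 0, 30, 15, 48]
258 [14, 14, 15, 16, 15, 17, 15, 16, 14, 16, 16, 16, 16, 16, 15, 16] [17, 0, 0, 30, 45, 28, 32, 15, 32, 15, 28, 0, 28, 0, 16, 15]
266 [25, 31, 30, 31, 30, 31, 32, 33, 31, 31, 75, 36, 17, 13, 15, 15] [203, 196, 201, 197, 200, 202, 194, 200, 197, 195, 23, 34, 14, 36, 45, 30]
374 [37, 37, 31, 32, 32, 31, 32, 31, 24, 19, 7, 5, 11, 8, 9, 10] [198, 195, 201, 186, 194, 202, 195, 194, 195, 147, 146, 73, 43, 57, 70, 46]
382 [13, 15, 15, 16, 15, 14, 13, 9, 9, 10, 12, 10, 9, 9, 11, 11] [51, 16, 16, 30, 32, 60, 18, 26, 51, 26, 64, 26, 28, 46, 21, 0]
390 [11, 16, 17, 16, 14, 15, 16, 14, 9, 11, 10, 8, 10, 10, 8, 6] [23, 30, 15, 43, 32, 30, 28, 17, 46, 23, 26, 0, 23, 0, 51, 85]
282 [61, 59, 59, 57, 56, 47, 33, 39, 51, 58, 61, 61, 61, 60, 61, 61, 62, 61] [22, 20, 22, 20, 21, 22, 23, 23, 21, 22, 22, 21, 22, 21, 23, 21, 21, 21]
288 [60, 68, 98, 128, 129, 94, 46, 37, 51, 61, 62, 60, 60, 60, 60, 61, 61, 61] [20, 19, 20, 21, 20, 20, 20, 20, 21, 21, 17, 18, 20, 20, 19, 15, 16, 17]
340 [121, 121, 123, 125, 123, 99, 53, 31, 43, 56, 60, 60, 60, 59, 60, 58, 59, 59] [125, 126, 127, 128, 127, 127, 127, 127, 127, 125, 115, 101, 95, 94, 94, 94, 92, 91]
350 [30, 31, 30, 34, 44, 46, 36, 32, 43, 57, 59, 60, 60, 60, 59, 59, 60, 58] [34, 36, 36, 37, 37, 37, 35, 36, 35, 35, 35, 34, 32, 31, 31, 33, 32, 31]
358 [65, 69, 76, 83, 86, 77, 52, 33, 41, 53, 59, 60, 60, 59, 60, 59, 61, 60] [28, 28, 29, 30, 29, 30, 29, 33, 30, 30, 32, 29, 33, 32, 32, 31, 32, 32]
218 [171, 170, 171, 172, 173, 165, 129, 74, 56, 59, 61, 59, 61, 60] [59, 60, 59, 59, 60, 59, 56, 51, 64, 91, 95, 93, 93, 91, 91, 90]
228 [167, 167, 171, 171, 171, 170, 155, 88, 52, 57, 59, 59, 59, 58] [58, 58, 58, 58, 57, 58, 54, 51, 71, 87, 90, 90, 91, 91, 91, 93]
```

```bash
python3 - <<'E'
from seg import *
im=cv2.imread("pics/w10.png");g=cv2.cvtColor(im,cv2.COLOR_BGR2GRAY)
s=dict(position=np.array([502.6,-277.4,143.9]),orientation=np.array([3.018,.871,-.001]));C=cam("wrist",s)
M=R.from_rotvec(s["orientation"]).as_matrix();p=s["position"]
def gp(a,b,z): q=p+a*M[:,0]+b*M[:,1]; q[2]=z; return q
print("pred +x top L/R",proj(C,[gp(15,-29,83),gp(15,29,83),gp(-15,-29,83),gp(-15,29,83)]).round(1).tolist())
for x in (290,296,340,350): print(x,[int(v) for v in g[190:212,x]],[int(v) for v in g[226:246,x]])
for x in (300,308): print(x,[int(v) for v in g[226:248,x]])
for y in (210,218): print(y,[int(v) for v in g[y,276:292]],[int(v) for v in g[y,348:364]])
im2=cv2.imread("pics/w12.png");g2=cv2.cvtColor(im2,cv2.COLOR_BGR2GRAY)
for x in (296,300,304): print("w12",x,[int(v) for v in g2[244:264,x]])
S=[cv2.cvtColor(i,cv2.COLOR_BGR2HSV) for i in (im,im2)]
for h,(a,b) in zip(S,((222,245),(238,262))): print([ (y,int(h[y,318,0]),int(h[y,318,1])) for y in range(a,b)])
E
```

```text
pred +x top L/R [[280.1, 198.5], [358.0, 198.5], [281.5, 236.0], [356.6, 236.0]]
290 [42, 44, 46, 45, 47, 47, 52, 55, 45, 29, 22, 25, 29, 28, 28, 29, 29, 29, 29, 29, 29, 27] [17, 17, 13, 16, 15, 15, 15, 15, 17, 17, 14, 15, 14, 15, 17, 23, 34, 47, 60, 74]
296 [45, 45, 45, 45, 44, 46, 46, 44, 38, 26, 22, 25, 29, 28, 29, 29, 29, 27, 28, 29, 28, 29] [58, 59, 59, 59, 59, 58, 59, 58, 59, 56, 71, 128, 168, 175, 173, 173, 172, 163, 156, 158]
340 [90, 89, 91, 91, 89, 86, 81, 79, 72, 52, 26, 20, 26, 29, 27, 29, 26, 27, 28, 28, 28, 29] [57, 58, 59, 59, 59, 59, 59, 59, 59, 59, 59, 65, 82, 95, 95, 96, 96, 95, 90, 82]
350 [60, 62, 61, 61, 59, 61, 60, 61, 62, 50, 26, 22, 25, 28, 28, 28, 27, 28, 28, 28, 28, 27] [18, 19, 17, 20, 18, 17, 16, 18, 16, 15, 17, 15, 17, 16, 17, 20, 15, 18, 16, 16]
300 [58, 59, 60, 59, 59, 60, 59, 59, 58, 46, 61, 126, 170, 175, 173, 173, 172, 165, 151, 149, 155, 156]
308 [60, 56, 52, 51, 58, 63, 65, 61, 54, 46, 48, 87, 137, 168, 175, 174, 173, 167, 153, 146, 152, 155]
210 [84, 64, 52, 53, 60, 35, 26, 26, 29, 28, 28, 27, 28, 28, 29, 29] [28, 29, 28, 28, 28, 28, 26, 28, 35, 5
[... 480 characters left out ...]
23, 12, 18), (224, 12, 18), (225, 8, 15), (226, 18, 18), (227, 18, 19), (228, 17, 74), (229, 17, 141), (230, 18, 163), (231, 18, 156), (232, 17, 154), (233, 17, 160), (234, 17, 151), (235, 16, 89), (236, 10, 24), (237, 8, 15), (238, 15, 15), (239, 8, 15), (240, 18, 17), (241, 33, 20), (242, 37, 21), (243, 34, 22), (244, 26, 27)]
[(238, 15, 18), (239, 12, 18), (240, 12, 18), (241, 11, 17), (242, 10, 17), (243, 11, 29), (244, 16, 105), (245, 18, 152), (246, 18, 152), (247, 18, 150), (248, 18, 149), (249, 17, 150), (250, 18, 150), (251, 18, 148), (252, 16, 125), (253, 14, 48), (254, 15, 14), (255, 15, 14), (256, 15, 14), (257, 17, 22), (258, 19, 38), (259, 21, 42), (260, 23, 41), (261, 23, 40)]
```

The pliers hang essentially as they stood: the stop plate shifted under 1 mm between views. I'll correct the aim and lower in steps, watching force.

```bash
python3 -m crank '0.03 0.0012 -0.0014 0.005 0;0.03 0 0 0.015 0;0.03 0 0 0.012 0;0.03 0 0 0.006 0;0.03 0 0 0 0;0.03 0 0 0 0'; python3 - <<'E'
from h import *
P=[];F=[]
for i in range(6): s=sensors.get_state();P.append(s["position"]);F.append(s["force"]);get_image("wrist")
p=np.mean(P,0);s["position"]=p;print(p.round(2),np.std(P,0).round(2),np.mean(F,0).round(2),shift(s,[590.9,10.7,158]))
E
```

```text
time_s: 18.85
position: [591.1, 11.8, 180.4]
orientation: [3.017, 0.874, -0.0]
force: [-0.2, 0.2, -1.2]
opening: 0.547
gripper_force: 36.7
[591.32  11.87 180.87] [0.08 0.06 0.22] [ 0.18  0.08 -1.69] (array([-1. ,  0.8, 22.9]), None)
```

```bash
python3 -m crank '0.03 -0.001 0.0008 0.003 0;0.03 0 0 0.003 0;0.03 0 0 0.002 0;0.03 0 0 0 0;0.03 0 0 0 0'; python3 -m crank '0.03 0 0 0.002 0;0.03 0 0 0.002 0;0.03 0 0 0 0'
```

```text
time_s: 19.65
position: [590.6, 10.6, 172.2]
orientation: [3.017, 0.874, -0.0]
force: [0.5, 0.5, -2.6]
opening: 0.547
gripper_force: 36.7
time_s: 19.95
position: [590.5, 10.7, 167.8]
orientation: [-3.018, -0.874, 0.001]
force: [-0.9, -0.6, -2.0]
opening: 0.551
gripper_force: 36.7
```

```bash
python3 -m crank '0.03 0 0 0.002 0;0.03 0 0 0.002 0;0.03 0 0 0.001 0;0.03 0 0 0 0;0.03 0 0 0 0'; python3 -m crank '0.03 0 0 0.002 0;0.03 0 0 0.002 0;0.03 0 0 0.0005 0;0.03 0 0 0 0;0.03 0 0 0 0'; python3 - <<'E'
from h import *
P=[];F=[];W=[]
for i in range(6): s=sensors.get_state();P.append(s["position"]);F.append(s["force"]);W.append(s["wrist_torque"]);get_image("wrist")
print(np.mean(P,0).round(2),np.mean(F,0).round(2),np.mean(W,0).round(3))
p=np.mean(P,0);M=R.from_rotvec(s["orientation"]).as_matrix()
for n in("scene","wrist"): cv2.imwrite(f"pics/{n}20.png",get_image(n)[:,:,::-1])
S=cam("scene");im=cv2.imread("pics/scene20.png");h=cv2.cvtColor(im,cv2.COLOR_BGR2HSV)
r0=p+[0,0,22.5-118]-17.5*M[:,0]
print("ring pred",proj(S,[r0]),"groove, plate top, axle top",proj(S,[[575.8,1.2,62],[575.8,1.2,54],[575.8,1.2,78]]).round(1).tolist())
for y in range(196,236):
    r=''
    for x in range(285,325):
        H,Sx,V=map(int,h[y,x])
        r+= 'B' if 100<=H<=130 and Sx>120 else '.' if V>130 and Sx<60 else 'k' if Sx<75 else 'C' if (H<13 and Sx>100) else 'w' if H<28 else '-'
    print(y,r)
E
```

```text
time_s: 20.45
position: [590.7, 10.6, 163.3]
orientation: [3.017, 0.874, 0.0]
force: [-0.1, -0.0, -2.0]
opening: 0.545
gripper_force: 36.7
time_s: 20.95
position: [590.7, 10.7, 158.8]
orientation: [3.017, 0.874, 0.0]
force: [1.0, -0.6, -1.7]
opening: 0.547
gripper_force: 36.7
[590.69  10.66 158.89] [ 0.09 -0.06 -2.09] [ 0.015 -0.038  0.002]
ring pred [[303.80992136 218.35278056]] groove, plate top, axle top [[303.8, 218.6], [303.8, 220.1], [303.7, 215.6]]
196 kkkkkkkk-BBBkwkkkkkkkkkBBkkkkkkkkkkkkkkk
197 kkkkkkkkBBBBBwkkkkkkkkkBBkk-kkk-kkkkkkkk
198 kkkkkkkk-BBB-wkkkkkkkkkBBkkkkkkkkkkkkkkk
199 kkkkkkkkkBBB-wkkkkkkkkkBkkkkkkkkkkkkkkkk
200 kkkkkkkkkBBB-wkkkkkkkkkBBkkkkkkkkkkkkkkk
201 kkkkkkkkkBBBBkkkkkkkkkkB-kkkkkkkkkkkkkkk
202 kkkkkkkkkBBBBkkkkkkkkkkBBkkkkkkkkkkkkkkk
203 kkkkkkkkkkBBk.kkkkkkkkkBBkkkkkkkkkkkkkkk
204 kkkkkkkkkkBBk..wwwwwwkkB-kkkkkkkkkkkkkkk
205 kkkkkkkkkkBBk..wwwwwwkkB-kkkkkkkkkkkkkkk
206 kkkkkkkkkkkkkk..kkkkwkkBBkkkkkkkkkkkkkkk
207 kkkkkkkkkkkkkkk.k..kkkkBB-kkkkkkkkkkkkkk
208 kkkkkkkkkkkkkkkk...kkkkkkkkkkkkkkkkkkkkk
209 kkwkkkkkkkkkkkkk...kkkkkkkkkkkkkkkkkkkkk
210 kkkkkk
[... 459 characters left out ...]
kCk-kkkCCwwwwwwkkkkkkkkkk
221 kkkkkkkkkkwwwwCCkkkkkkCCwwwwwCkkkkkkkkkk
222 kkkkkkkkkkwwwwwwwkkkkCCwwwwwwCkk..kkkkkk
223 kkkkkkkkkkCwwwwwwwwwwwwwwwwwwwkk...kkkkk
224 kkkkkkkkkkCwwwwwkwwwwwwwwwwwCkkkkkkkkkkk
225 kkkkkkkkkkkCwwwwwwwwwwwwwwwCkkkkkkkkkkkk
226 kkkkkkkkkkkCCCwwwwwwwwwwwwCCkkkkkkkkkkkk
227 kkkkkkkkkkkkwCCCwwwwwwwwCCCkkkkkkkkkkkkk
228 kkkkkkkkkkkkkwwCCCCCCCCCwwkkkkkkkkkkkkkk
229 kkkkk..kkkkkkkwwwwCCwwwwwkkkkkkkkkkkkkkk
230 kkkkk..kkkkkkkkkwwwwwwwkkkkkkkkkkkkkkkkk
231 kkkkkkkkkkkkkkkkkkkkkkkkkkkkkkkkkkkkkkkk
232 kkkkkkkkkkkkkkkkkkkkkkkkkkkkkkkkkkkkkkkk
233 kkkkkkkkkkkkkkkkkkkkkkkkkkkkkkkkkkkkkkkk
234 kkkkkkkkkkkkkkkkkkkkkkkkkkkkk..kkkkkkkkk
235 kkkkkkkkkkkkkkkkkkkkkkkkkkkkk..kkkkkkkkk
```

The ring surrounds the axle with the load unchanged: the wrist reads −2.1 N, which is just the pliers' weight. Height reckons to 62–63 mm and the scene image agrees with the prediction, so I'm handing in.

```bash
python3 -m crank '0.03 0 0 0 0;0.03 0 0 0 0'; python3 -c "
from plant import manip
print(manip.finish_job())"
```

```text
time_s: 21.55
position: [590.6, 10.6, 158.8]
orientation: [3.017, 0.874, -0.0]
force: [0.2, -0.3, -2.2]
opening: 0.545
gripper_force: 36.7
the job is handed in; nothing more can be done
None
```

I handed the job in at 21.6 s with the separator and brass plate stacked flat on the seat and the spread ring around the axle at about 62–63 mm, pliers still held upright and squeezed; `finish_job()` returned no verdict, and the ring's height and centring come from the arm pose plus a coarse scene-camera check, as the wrist camera could not see the ring.

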